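Lift a leaking battery out of a box with sprung tongs and hold it over the slate

TASK

The battery in the milky box is leaking, so do not touch it with the gripper: take the blue sprung tongs out of their wooden stand, reach down into the box with them, squeeze them on the battery and lift it out. Finish holding the battery up in the squeezed tongs over the small slate tile, well clear above it (about 8 cm or more), so that any drips fall on the slate; do not let go. Leave the box and everything else where it stands.

Things in the scene. Friction and masses are not known exactly. Their poses are not given: they have to be found in the camera images.
- tongs: blue sprung tongs, 90 g, standing upright in the stand, jaws down. Origin midway between the jaw tips at the level of their lower ends; z points up to the hinge, y is the line along which they open and close. Hinge barrel (26 mm long along x) 124 mm above the origin, top at 129 mm
- tongs_left (a joint): swing of the left arm (the right one mirrors it): 0 open, about 0.12 rad shut on the battery, 0.165 at the stop with nothing between the jaws. A spring opens the tongs with about 4 N at the rolls when open, 6 N when shut, so rolls held at about 37 mm carry the tongs with open jaws. The jaws move 3.5 times as far as the rolls
- tongs_grip (a point): where to squeeze the tongs, along y: midway between two black rubber rolls, one on each arm, 14 mm thick, 26 mm long along x, 89 mm above the tongs' origin. Over their outsides they measure 40 mm with the tongs open, about 31 mm with the jaws shut on the battery, 28 mm at the stop
- tongs_tip (a point): midway between the jaw pads, 10 mm above their lower ends: the battery's middle belongs here. Has the tongs' axes. Pads are 18 mm wide along x, 24 mm tall, 5 mm thick; open, their tips are 47 mm apart (59 mm over the outsides)
- tongs_stand: fixed wooden stand 52 x 96 mm, 51 mm high, origin at the centre of its underside. The tongs stand on the floor (10 mm above the table) of its upright slot, 21 mm along the stand's x, 70 mm along its y, open at the top: the tongs are drawn straight up
- battery: red and white battery, 50 mm long, 15 to 17 mm thick, 23 g, lying in the box. Origin at its underside, midway along its length, so its centre is about 8 mm above; y runs along its length. It can roll
- box: open milky-white plastic box 92 x 127 mm (long along its own y), 57 mm high, floor 2 mm thick, inside 82 x 116 mm, origin at the centre of its underside; loose, 0.35 kg. The battery lies on its floor roughly along the box's y
- drip_slate: dark grey slate tile 95 x 115 mm (long along its own y), 7 mm thick, lying alone on the table, origin at the centre of its underside. It and the tongs' stand may swap places: one left of the box, the other right. (A bigger slate lies on a plank at the right end of the table and is not meant)
- driver: yellow screwdriver lying beyond the box, 172 mm long, bystander
- screw_jar: jar of screws with a green lid, 54 mm across, 82 mm high, the nearer of two, beyond the box, bystander
- black_tape: black roll of tape, 53 mm across, 19 mm high, between robot and box, bystander
Not all that is in view belongs to the job. What is meant by the tongs is not pink, and is the larger of those in its own colour.

How it is judged:
By the outcome, as a careful person would: the job done as asked, in the order asked, and still so for the second after the job is handed in, while the arm keeps its last pose, push and grip.
It also fails if it takes over 48 s, if anything falls off the work surface, if the arm or the gripper's body presses on something with over 40 N, if the wrist force passes 120 N, or if a joint passes its speed limit or range.

ROBOT

A 6-joint arm with a two-finger parallel gripper is mounted at the origin on a cart in front of the work surface, level with it; the furniture and walls round the work are solid. World frame = base frame: x ahead of the robot, y to its left, z up, the work surface at z = 0. Lengths are in m, angles in rad, forces in N, time in s.
With the tool pointing down it reaches from about 0.3 to 0.875 m from the base axis. Payload 6.4 kg.
Tool frame: the origin (TCP) lies between the finger pads; the fingertips stand ctrl.tip_extent ahead of it and the grasp point (between the pads) is the TCP (ctrl.tip_extent is the distance from the TCP to the fingertips, in m); z points along the fingers, y is the line along which they close (so a half turn about z gives the same grasp; the last joint's range is limited). The gripper opens to 85 mm and grips with 20 to 120 N. Pads are 22 mm wide; open, the fingers measure 114 mm over their backs; the gripper's body (76 mm by 85 mm) begins 54 mm behind the grasp point. The pads swing forward as they close: fully open they stand 13 mm farther back than shut.
Start: joints at [1.052, 0.181, 1.607, -0, 1.354, -0.206], TCP at [0.177, 0.547, 0.215] pointing down, gripper open.
Joint ranges: [-2.99, 2.99], [-0.89, 2.07], [0.3, 2.58], [-1.14, 4.28], [0, 2.63], [-3.12, 3.12]. Speed limits (rad/s): [2.57, 2.57, 3.01, 3.14, 3.14, 3.14].

INTERFACE

Orientations are given as a unit quaternion [w, x, y, z].
In Python, from bench import ctrl gives the robot as it stands.
- The arm moves only by the tool send_rows, never from a script. Its arguments are lists of equal length, an entry for each row: "dr": the turn, a rotation vector about the tool's x, y, z in units of 6 degrees (1.0 is 6 degrees), a list of three; "xyz": the shift along the tool's x, y, z in cm, a list of three; "jaw": the opening in per cent of the stroke, from 0 (shut) to 100 (fully open). In form: {"dr": [[wx, wy, wz], ...], "xyz": [[dx, dy, dz], ...], "jaw": [jaw, ...]}. A call has exactly 8 rows; each row is the pose to reach, as a shift and turn from the pose commanded when the call began, along the tool's axes at that moment; what a row does not reach only later rows make up. A row lasts 1/8 s, in which the tool goes at most 62.5 mm and 10.7 degrees, less where a joint would pass 70% of its speed; a pose out of reach is approached as far as the arm can. A call with a gripper value outside its range is refused whole. The fingers move at their own pace and stop on an object; the grip force is fixed at half the most. Time passes only in rows, so rows that repeat a pose let the fingers close, or fill a call up. It gives the time, the measured TCP pose, the force, the opening and the grip force at its end, in the units of the state.
- ctrl.get_obs(): the state, without advancing time (a new reading comes with each control period).
- ctrl.camera(name): name is "scene" or "top"; returns the picture (420x560x3 uint8, red, green, blue); there is no depth.
- ctrl.calibration(name): a dict with "camera_matrix" (3x3 intrinsics, pixels), "world_from_camera" (4x4, takes a point from camera to world coordinates). Camera axes: x right, y up, looking along -z (the intrinsics and any distortion apply to the point x, -y, -z); pixel columns grow to the right and rows downward; lengths in m; the calibration is good to about 2 mm. A picture is of the moment at which its call begins. calibration takes no time and is no camera call.
- ctrl.hand_in(): hands the job in; it is judged then, once.
The state is a dict: "time_s": time; "q": joint angles; "dq": joint speeds; "joint_efforts": joint torques, N m; "eef_pos": TCP position; "eef_rot": TCP orientation; "wrist_force": force on the tool from outside, world axes, zero at the start; "torque": the same for the moment, N m; "opening": opening from 0.0 (shut) to 1.0 (fully open); "grasp_force": force on a finger pad.
Only numpy, scipy, OpenCV 4.12 (cv2) and the standard library are available. Lean on these libraries where they do the work, as an engineer would, in place of code of your own. Each camera call takes 0.05 s, during which the arm holds its last target. There are 200 camera calls.

## Working session

There is one attempt and no reset: what is moved stays moved. The work goes in short steps, Python scripts to look and compute and a tool call to move; the robot and the scene stay as the last step left them, time stands still between calls to the robot, and variables do not carry over. Pictures are saved under pics/ and viewed, at most 13 in all, crops included, and the job is handed in when it is done.

Besides the shell and the picture viewer there is one more tool, called after "Call:" as name(argument=value, ...) on one line, values as JSON. send_rows: Moves the arm, as the interface text tells. Its arguments: {"type":"object","properties":{"dr":{"type":"array","items":{"type":"array","items":{"type":"number"}}},"xyz":{"type":"array","items":{"type":"array","items":{"type":"number"}}},"jaw":{"type":"array","items":{"type":"number"}}},"required":["dr","xyz","jaw"]}

```bash
mkdir -p pics; cat > h.py <<'E'
import numpy as np, cv2
from bench import ctrl
from scipy.spatial.transform import Rotation as R
def snap(n,f):
    im=ctrl.camera(n); cv2.imwrite('pics/'+f,im[:,:,::-1]); return im
def ray(n,u,v):
    c=ctrl.calibration(n);K=np.array(c['camera_matrix']);T=np.array(c['world_from_camera'])
    d=np.linalg.inv(K)@[u,v,1]; d=T[:3,:3]@[d[0],-d[1],-d[2]]; return T[:3,3],d
def onz(n,u,v,z):
    o,d=ray(n,u,v); return (o+d*(z-o[2])/d[2])
def proj(n,p):
    c=ctrl.calibration(n);K=np.array(c['camera_matrix']);T=np.array(c['world_from_camera'])
    q=T[:3,:3].T@(np.array(p)-T[:3,3]); q=K@[q[0],-q[1],-q[2]]; return q[:2]/q[2]
def rotm(o):
    w,x,y,z=o['eef_rot']; return R.from_quat([x,y,z,w])
E
python3 - <<'E'
from h import *
np.set_printoptions(precision=4,suppress=True)
a=snap('scene','s0.png');b=snap('top','t0.png')
for n in('scene','top'):
    c=ctrl.calibration(n);print(c)
print(ctrl.tip_extent,ctrl.get_obs())
E
```

```text
{'camera_matrix': array([[400.6755,   0.    , 277.0222],
       [  0.    , 400.6755, 205.3528],
       [  0.    ,   0.    ,   1.    ]]), 'world_from_camera': array([[ 0.4875,  0.5796, -0.653 , -0.0488],
       [-0.8731,  0.3147, -0.3725, -0.3224],
       [-0.0104,  0.7517,  0.6595,  0.7393],
       [ 0.    ,  0.    ,  0.    ,  1.    ]])}
{'camera_matrix': array([[386.2927,   0.    , 288.004 ],
       [  0.    , 386.2927, 205.6608],
       [  0.    ,   0.    ,   1.    ]]), 'world_from_camera': array([[ 0.0476,  0.9782, -0.202 ,  0.3842],
       [-0.9989,  0.0466, -0.0097,  0.0087],
       [-0.0001,  0.2022,  0.9793,  0.9375],
       [ 0.    ,  0.    ,  0.    ,  1.    ]])}
0.019 {'time_s': 0.1, 'q': array([ 1.0517,  0.1815,  1.6079, -0.    ,  1.3538, -0.2063]), 'dq': array([-0.0002, -0.0011, -0.0018, -0.0018,  0.0006, -0.0013]), 'joint_efforts': array([  0.0011, -44.5875, -35.2242,  -0.0001,   0.0041,   0.    ]), 'eef_pos': array([0.1767, 0.5466, 0.2138]), 'eef_rot': array([-0.0003,  0.1558,  0.9878, -0.0008]), 'wrist_force': array([ 0.4791, -0.0286,  0.5171]), 'torque': array([ 0.0148,  0.011 , -0.0235]), 'grasp_force': 0.0, 'opening': 1.005413906454601}
```

View pics/s0.png

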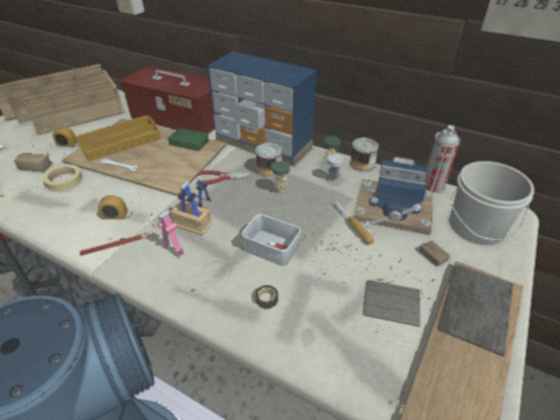

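View pics/t0.png

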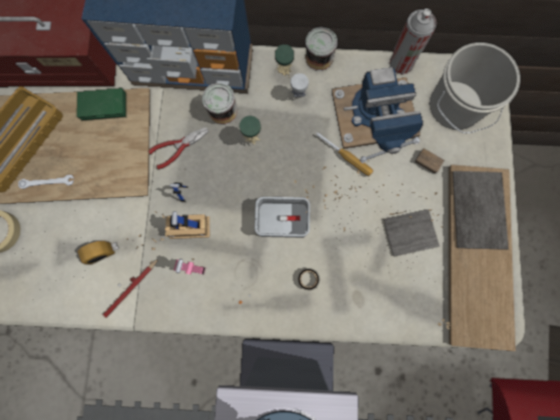

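Scene: the blue tongs in the wooden stand are at top (186,223) and scene (190,205). Other candidates are a small blue pair at top (178,190) and a pink pair at top (188,267). The box is at top (282,217) with the battery at (290,218), the small slate at (411,232), and the big slate on the plank is not meant. Next, one enlarged crop to confirm.

```bash
python3 - <<'E'
from h import *
t=cv2.imread('pics/t0.png');s=cv2.imread('pics/s0.png')
a=cv2.resize(t[170:285,150:320],None,fx=4.5,fy=4.5,interpolation=cv2.INTER_CUBIC)[:, :765]
b=cv2.resize(s[170:260,150:310],None,fx=4.5,fy=4.5,interpolation=cv2.INTER_CUBIC)
cv2.imwrite('pics/c1.png',cv2.resize(a,(800,541)));cv2.imwrite('pics/c2.png',cv2.resize(b,(800,450)))
E
```

```text
(no output)
```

View pics/c1.png

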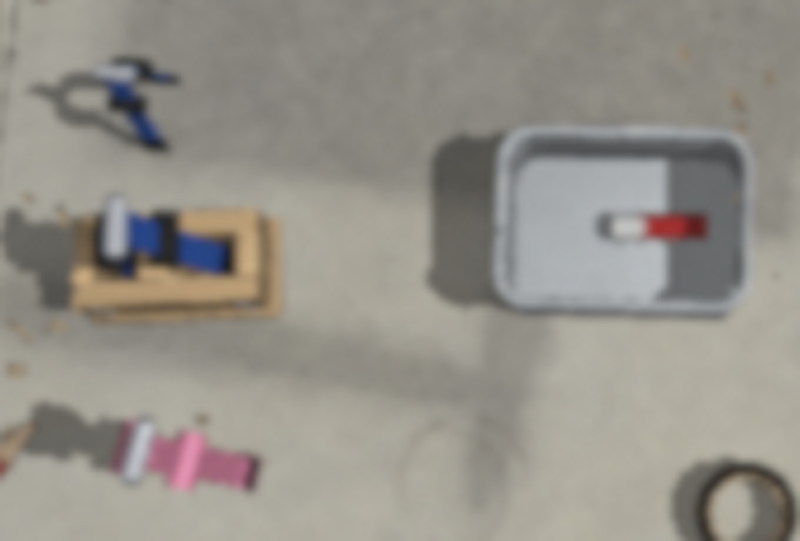

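View pics/c2.png

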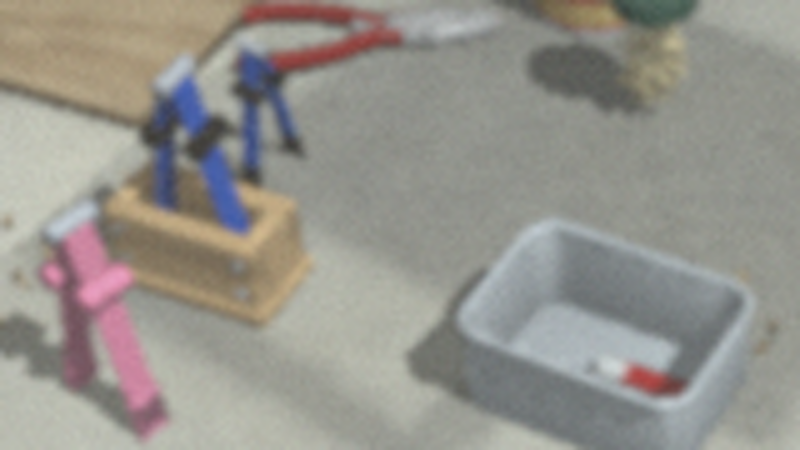

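The larger blue pair stands upright in the wooden stand: barrel at top (174.4,218.5) and scene (185,185), rolls at scene (182,196.6) and (192,197.4). The small blue pair at top (178,190) and the pink pair stand outside it, so the pair in the stand is the one meant. The battery's red end is at top (300,218) and its other end at (278,218).

```bash
python3 - <<'E'
from h import *
np.set_printoptions(precision=4,suppress=True)
s=800/170
T=lambda x,y:(150+x/s,170+y/s); S=lambda x,y:(150+x/5,170+y/5)
def tri(a,b):
    o1,d1=ray('top',*a);o2,d2=ray('scene',*b);d1/=np.linalg.norm(d1);d2/=np.linalg.norm(d2)
    x=np.linalg.lstsq(np.c_[d1,-d2],o2-o1,rcond=None)[0];p,q=o1+d1*x[0],o2+d2*x[1];return (p+q)/2,np.linalg.norm(p-q)
print('barrel',tri(T(115,228),S(175,75)), onz('top',*T(115,195),.139),onz('top',*T(115,262),.139))
print('rroll',tri(T(165,238),S(210,137)), onz('top',*T(165,212),.106),onz('top',*T(168,268),.106))
for p in [(80,213),(262,211),(262,298),(73,302)]: print('stand',onz('top',*T(*p),.051))
t=cv2.imread('pics/t0.png');hsv=cv2.cvtColor(t,cv2.COLOR_BGR2HSV)
m=cv2.inRange(hsv,(8,80,80),(25,255,255));m[:, :160]=0;m[:,215:]=0;m[:208]=0;m[245:]=0
print('wood rect',cv2.minAreaRect(cv2.findNonZero(m)))
print('bat',onz('top',*T(602,226),.010),onz('top',*T(708,227),.010))
print('bat scene',onz('scene',*S(600,366),.010),onz('scene',*S(685,385),.010))
c=[onz('top',*T(*p),.057) for p in [(495,128),(750,126),(757,308),(493,306)]]
print('box',*c,np.mean(c,0))
m=cv2.inRange(t[205:260,375:445].mean(2),0,105)
n,l,st,ce=cv2.connectedComponentsWithStats(m);i=1+np.argmax(st[1:,4]);r=cv2.minAreaRect(cv2.findNonZero((l==i).astype(np.uint8)))
print('slate',st[i],r,onz('top',r[0][0]+375,r[0][1]+205,.007))
E
```

```text
barrel (array([0.5112, 0.2554, 0.1319]), np.float64(0.00048396543618100824)) [0.5252 0.2547 0.139 ] [0.495  0.2514 0.139 ]
rroll (array([0.5134, 0.2425, 0.0958]), np.float64(0.00030148117762805623)) [0.5241 0.2408 0.106 ] [0.498  0.2367 0.106 ]
stand [0.5308 0.2981 0.051 ]
stand [0.5361 0.2081 0.051 ]
stand [0.4929 0.2042 0.051 ]
stand [0.4865 0.2966 0.051 ]
wood rect ((187.0, 226.0), (22.0, 42.0), 90.0)
bat [0.5436 0.0409 0.01  ] [ 0.5457 -0.0139  0.01  ]
bat scene [0.5401 0.0352 0.01  ] [ 0.5491 -0.0081  0.01  ]
box [0.5824 0.095  0.057 ] [ 0.5894 -0.0315  0.057 ] [ 0.4987 -0.0383  0.057 ] [0.4936 0.0902 0.057 ] [0.541  0.0288 0.057 ]
slate [   7    5   53   46 1617] ((34.04774856567383, 27.373598098754883), (38.22611618041992, 47.44535827636719), 77.00537872314453) [ 0.524  -0.2785  0.007 ]
```

```bash
cat >> h.py <<'E'
def go(p,yaw_deg):
    "shift (cm) and turn (6 deg) from the present pose to TCP p, pointing down, tool y at yaw"
    o=ctrl.get_obs();r=rotm(o)
    t=R.from_euler('z',yaw_deg,degrees=True)*R.from_quat([0,1,0,0])
    print('xyz cm',np.round(r.inv().apply(np.array(p)-o['eef_pos'])*100,2),'dr',np.round((r.inv()*t).as_rotvec(degrees=True)/6,3),'t',o['time_s'],'q',np.round(o['q'],2))
E
python3 - <<'E'
from h import *
go([.5115,.252,.20],3.5)
E
```

```text
xyz cm [-40.93 -17.73   1.39] dr [-0.014 -0.006 -3.571] t 0.1 q [ 1.05  0.18  1.61 -0.    1.35 -0.21]
```

Call:
send_rows(dr=[[0,0,-0.5],[0,0,-1],[0,0,-1.5],[0,0,-2],[0,0,-2.5],[0,0,-3],[0,0,-3.57],[0,0,-3.57]], xyz=[[-4,-1.7,0],[-10,-4.3,0],[-16,-6.9,0],[-22,-9.5,0],[-28,-12.1,0],[-34,-14.7,0.5],[-39,-16.9,1],[-40.93,-17.73,1.4]], jaw=[100,100,100,100,100,100,100,100])

```text
time_s: 1.1
eef_pos: [0.5138, 0.2497, 0.2]
eef_rot: [-0.0, -0.029, 1.0, -0.0]
wrist_force: [-0.7, 0.3, -0.1]
opening: 1.001
grasp_force: 0.0
```

```bash
python3 - <<'E'
from h import *
go([.5115,.252,.097],3.5)
s=snap('scene','s1.png');t=snap('top','t1.png')
a=cv2.resize(s[140:260,120:280],(800,600),interpolation=cv2.INTER_CUBIC)
cv2.imwrite('pics/c3.png',a[:,:,::-1])
E
```

```text
xyz cm [ 0.21  0.25 10.3 ] dr [-0.006 -0.003 -0.024] t 1.1 q [ 0.25  0.19  1.63 -0.    1.32 -1.38]
```

View pics/c3.png

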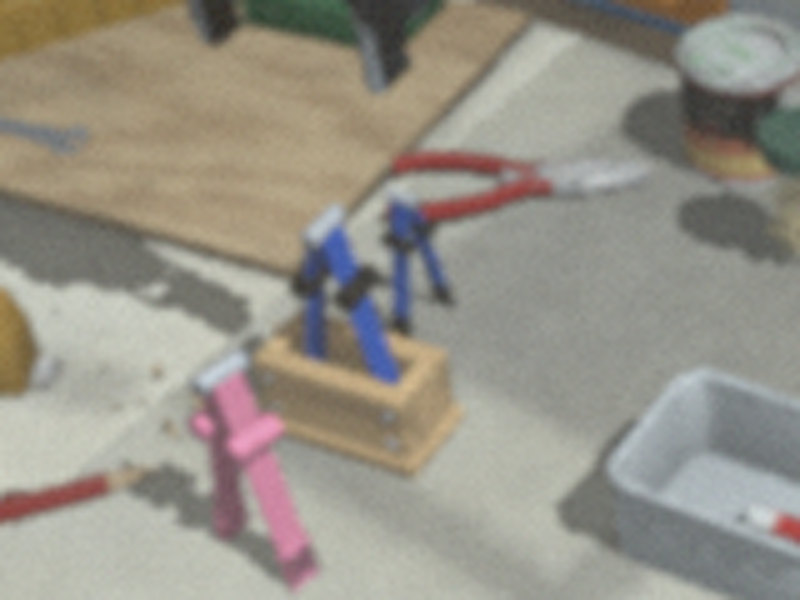

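The open fingers hang over the tongs (crop fingertips about (210,35) and (385,80)); the rolls are at crop (305,280) and (355,287).

```bash
python3 - <<'E'
from h import *
P=lambda p:np.round((proj('scene',p)-[120,140])*5)
R3=R.from_euler('z',3.5,degrees=True)
for c in [(.5115,.252),(.5115,.2555)]:
  for y in(-.0135,.0135): print('roll',c,P(R3.apply([0,y,.099])+[*c,0]))
  print('barrel',P([*c,.134]))
for y in(-.05,.05): print('tip',P(R3.apply([0,y,0])+[.5138,.2497,.194]))
E
```

```text
roll (0.5115, 0.252) [364. 286.]
roll (0.5115, 0.252) [320. 271.]
barrel [331. 223.]
roll (0.5115, 0.2555) [359. 284.]
roll (0.5115, 0.2555) [314. 269.]
barrel [325. 221.]
tip [407. 148.]
tip [231.  96.]
```

```bash
python3 - <<'E'
from h import *
print(ctrl.get_obs()['eef_pos'],ctrl.get_obs()['time_s'])
s=snap('scene','s2.png');t=snap('top','t2.png')
a=cv2.resize(t[130:290,90:250],(500,500),interpolation=cv2.INTER_CUBIC)
b=cv2.resize(s[110:210,120:220],(300,300),interpolation=cv2.INTER_CUBIC)
c=np.zeros((500,800,3),np.uint8);c[:,:500]=a;c[:300,500:]=b
cv2.imwrite('pics/c4.png',c[:,:,::-1])
print((proj('top',[.5138,.2497,.2])-[90,130])*3.125,(proj('scene',[.5138,.2497,.2])-[120,110])*3+[500,0])
E
```

```text
[0.5133169  0.2498514  0.19937943] 1.2
[241.60667561 254.38304669] [689.05810503 156.69751809]
```

View pics/c4.png

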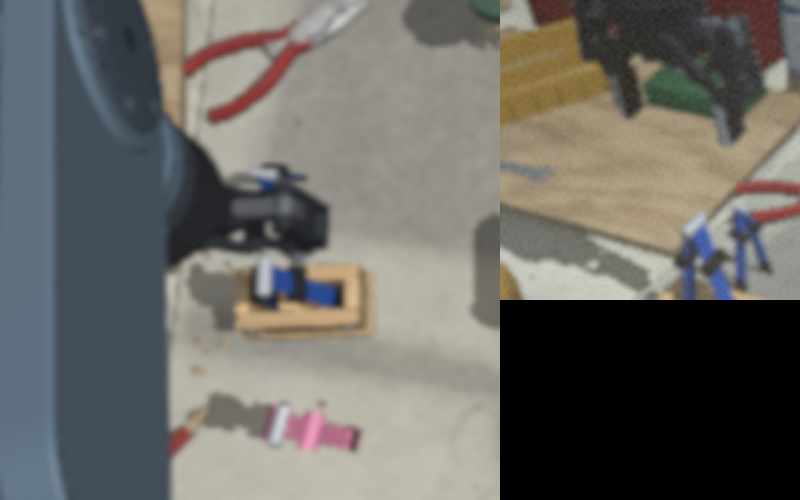

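```bash
python3 - <<'E'
from h import *
np.set_printoptions(precision=4,suppress=True)
def tri(a,b):
    o1,d1=ray('top',*a);o2,d2=ray('scene',*b);d1/=np.linalg.norm(d1);d2/=np.linalg.norm(d2)
    x=np.linalg.lstsq(np.c_[d1,-d2],o2-o1,rcond=None)[0];p,q=o1+d1*x[0],o2+d2*x[1];return (p+q)/2,np.linalg.norm(p-q)
T=lambda x,y:(90+x/3.125,130+y/3.125)
for u in [(325,247),(310,235)]: print(tri(T(*u),(197.3,156.7)))
for z in(.19,.2,.21,.22,.23):
  print(z,onz('scene',197.3,156.7,z),onz('scene',162.3,147.3,z),onz('top',*T(310,235),z))
E
```

```text
(array([0.5111, 0.1931, 0.2358]), np.float64(0.010104487688158635))
(array([0.5207, 0.2041, 0.2263]), np.float64(0.007115889980881074))
0.19 [0.559  0.2446 0.19  ] [0.5505 0.3477 0.19  ] [0.53   0.2111 0.19  ]
0.2 [0.5479 0.2343 0.2   ] [0.5396 0.3355 0.2   ] [0.5281 0.2084 0.2   ]
0.21 [0.5369 0.224  0.21  ] [0.5287 0.3233 0.21  ] [0.5261 0.2057 0.21  ]
0.22 [0.5258 0.2137 0.22  ] [0.5178 0.3111 0.22  ] [0.5242 0.203  0.22  ]
0.23 [0.5147 0.2033 0.23  ] [0.5069 0.2989 0.23  ] [0.5222 0.2003 0.23  ]
```

Call:
send_rows(dr=[[0,0,0],[0,0,0],[0,0,0],[0,0,0],[0,0,0],[0,0,0],[0,0,0],[0,0,0]], xyz=[[0.2,0.5,1],[0.2,0.5,3],[0.2,0.5,5],[0.2,0.5,6.5],[0.2,0.5,7],[0.2,0.5,7],[0.2,0.5,7],[0.2,0.5,7]], jaw=[80,80,80,80,80,80,80,80])

```text
time_s: 2.3
eef_pos: [0.51, 0.2575, 0.1313]
eef_rot: [0.001, -0.03, 1.0, 0.0]
wrist_force: [0.7, 0.9, -0.5]
opening: 0.8
grasp_force: 0.0
```

```bash
python3 - <<'E'
from h import *
go([.5115,.2545,.097],3.5)
s=snap('scene','s3.png')
a=cv2.resize(s[130:240,130:260],(780,660),interpolation=cv2.INTER_CUBIC)[:600]
cv2.imwrite('pics/c5.png',a[:,:,::-1])
print(ctrl.get_obs()['opening'])
E
```

```text
xyz cm [-0.13 -0.3   3.43] dr [ 0.002  0.012 -0.001] t 2.3 q [ 0.26  0.26  1.69 -0.    1.19 -1.37]
0.8016516106935878
```

View pics/c5.png

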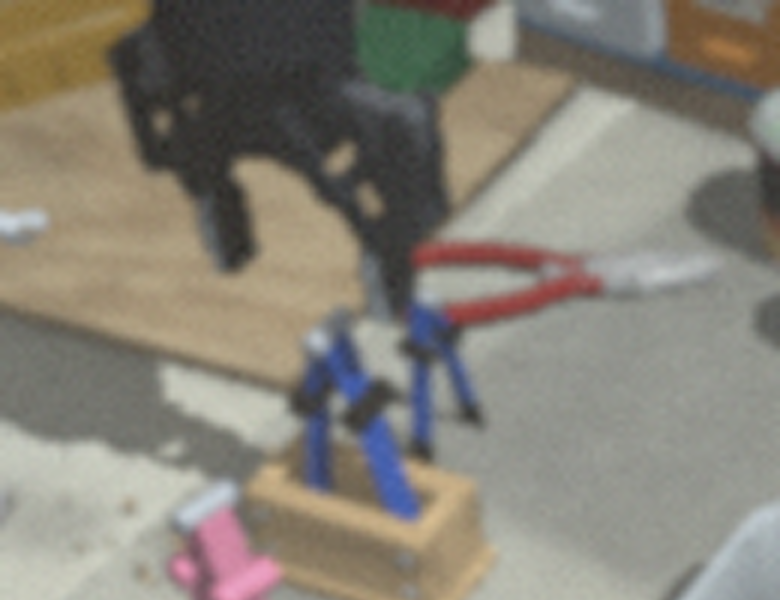

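```bash
python3 - <<'E'
from h import *
for z in(.12,.13,.14,.15,.16,.17): print(z,proj('scene',[.51,.2575,z]),onz('scene',181.7,178.7,z))
print('stand corner',proj('scene',[.4929,.2042,.051]), 130+415/6,130+530/6)
print('barrel',proj('scene',[.511,.2545,.139]), 130+328/6,130+328/6)
E
```

```text
0.12 [184.90219642 188.80290651] [0.5384608  0.29090292 0.12      ]
0.13 [184.24148257 185.62711126] [0.52897904 0.28099959 0.13      ]
0.14 [183.57184097 182.40840372] [0.51949728 0.27109627 0.14      ]
0.15 [182.89308942 179.1459082 ] [0.51001553 0.26119294 0.15      ]
0.16 [182.20504074 175.83872503] [0.50053377 0.25128961 0.16      ]
0.17 [181.50750262 172.48592973] [0.49105201 0.24138629 0.17      ]
stand corner [201.76579398 220.39601696] 199.16666666666669 218.33333333333331
barrel [184.86976879 182.87103354] 184.66666666666666 184.66666666666666
```

Call:
send_rows(dr=[[0,0,0],[0,0,0],[0,0,0],[0,0,0],[0,0,0],[0,0,0],[0,0,0],[0,0,0]], xyz=[[-0.1,-0.3,0.5],[-0.1,-0.3,1],[-0.1,-0.3,1.5],[-0.1,-0.3,2],[-0.1,-0.3,2.5],[-0.1,-0.3,3],[-0.1,-0.3,3.4],[-0.1,-0.3,3.4]], jaw=[70,70,70,70,70,70,70,70])

```text
time_s: 3.35
eef_pos: [0.5104, 0.2543, 0.0962]
eef_rot: [-0.0, -0.03, 1.0, -0.0]
wrist_force: [0.3, -0.2, -0.4]
opening: 0.696
grasp_force: 0.0
```

```bash
python3 - <<'E'
from h import *
go([.5115,.2545,.097],3.5)
s=snap('scene','s4.png');t=snap('top','t4.png')
a=cv2.resize(s[150:230,145:225],(480,480),interpolation=cv2.INTER_CUBIC)
b=cv2.resize(t[185:245,145:215],(320,274),interpolation=cv2.INTER_CUBIC)
c=np.zeros((480,800,3),np.uint8);c[:,:480]=a;c[:274,480:]=b
cv2.imwrite('pics/c6.png',c[:,:,::-1])
E
```

```text
xyz cm [-0.11  0.01 -0.08] dr [-0.001 -0.007 -0.001] t 3.35 q [ 0.25  0.3   1.71  0.    1.12 -1.38]
```

View pics/c6.png

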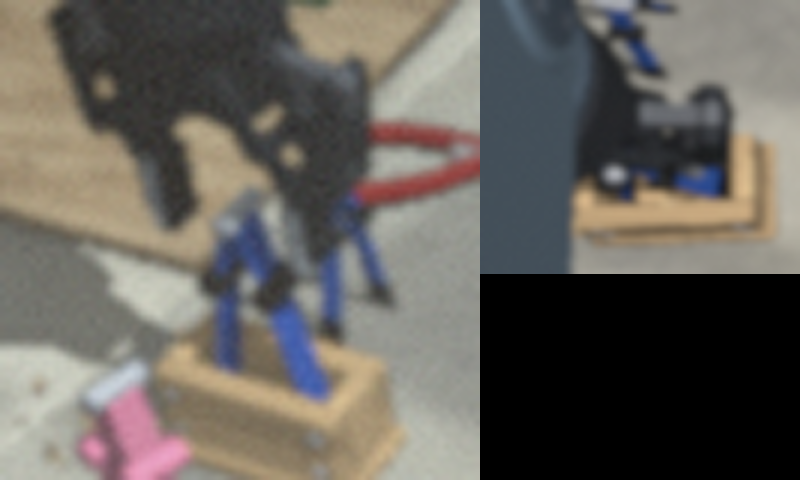

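```bash
python3 - <<'E'
from h import *
t=lambda p:np.round((proj('top',p)-[145,185])*4.571+[480,0])
s=lambda p:np.round((proj('scene',p)-[145,150])*6)
for n,(dx,dy,z) in dict(A=(0,0,.085),B=(0,0,.113),C=(.026,.027,.085)).items():
    print(n)
    for x in(-.011,.011):
        for y in(-.044,-.030,.03,.044): print((x,y),'top',t([.5104+dx+x,.2543+dy+y,z]),'scene',s([.5104+dx+x,.2543+dy+y,z]))
print('barrel',t([.511,.2545,.139]),s([.511,.2545,.139]))
im=cv2.imread('pics/t4.png').astype(int)
g=im.sum(2)//3
print(g[200:232,190:208])
E
```

```text
A
(-0.011, -0.044) top [732. 198.] scene [327. 348.]
(-0.011, -0.03) top [703. 196.] scene [300. 337.]
(-0.011, 0.03) top [580. 191.] scene [187. 292.]
(-0.011, 0.044) top [552. 189.] scene [161. 282.]
(0.011, -0.044) top [736. 153.] scene [360. 317.]
(0.011, -0.03) top [707. 152.] scene [333. 307.]
(0.011, 0.03) top [585. 146.] scene [220. 263.]
(0.011, 0.044) top [557. 145.] scene [195. 253.]
B
(-0.011, -0.044) top [718. 189.] scene [318. 296.]
(-0.011, -0.03) top [689. 188.] scene [290. 285.]
(-0.011, 0.03) top [562. 182.] scene [175. 241.]
(-0.011, 0.044) top [532. 180.] scene [149. 231.]
(0.011, -0.044) top [723. 143.] scene [351. 265.]
(0.011, -0.03) top [693. 142.] scene [323. 255.]
(0.011, 0.03) top [567. 136.] scene [209. 212.]
(0.011, 0.044) top [538. 135.] scene [183. 202.]
C
(-0.011, -0.044) top [682. 143.] scene [314. 292.]
(-0.011, -0.03) top [653. 141.] scene [287. 281.]
(-0.011, 0.03) top [531. 136.] scene [177. 239.]
(-0.011, 0.044) top [503. 134.] scene [152. 229.]
(0.011, -0.044) top [686.  99.] scene [346. 262.]
(0.011, -0.03) top [658.  97.] scene [319. 252.]
(0.
[... 1825 characters left out ...]
174 175 158 130 119 132]
 [ 81  92 100 100  93  85  77  60  49  82 131 165 176 176 158 131 119 129]
 [ 84  90  95  95  90  85  75  56  45  81 132 165 177 177 159 131 120 129]
 [ 87  88  89  88  86  84  72  51  43  80 132 165 179 179 161 133 121 132]
 [ 92  92  90  88  87  84  71  48  41  81 133 167 180 180 162 133 123 134]
 [ 99  99  99 101  99  93  79  62  56  85 133 164 177 174 156 130 122 135]
 [118 117 122 127 125 118 111 104 100 112 137 157 165 162 146 125 119 135]
 [144 145 149 153 151 149 146 144 144 148 154 159 162 159 143 121 117 133]
 [160 161 162 163 163 163 162 162 164 163 164 165 166 162 145 121 115 132]
 [164 164 164 164 165 164 164 166 166 167 166 166 167 163 145 119 115 133]]
```

Call:
send_rows(dr=[[0,0,0],[0,0,0],[0,0,0],[0,0,0],[0,0,0],[0,0,0],[0,0,0],[0,0,0]], xyz=[[0,0,0],[0,0,0],[0,0,0],[0,0,0],[0,0,0],[0,0,0],[0,0,0],[0,0,0]], jaw=[60,50,45,43,43,43,43,43])

```text
time_s: 4.45
eef_pos: [0.5107, 0.2544, 0.0966]
eef_rot: [-0.0, -0.031, 1.0, -0.0]
wrist_force: [0.3, 0.4, -0.5]
opening: 0.432
grasp_force: 0.0
```

Call:
send_rows(dr=[[0,0,0],[0,0,0],[0,0,0],[0,0,0],[0,0,0],[0,0,0],[0,0,0],[0,0,0]], xyz=[[0,0,0],[0,0,0.3],[0,0,0.7],[0,0,1.2],[0,0,1.7],[0,0,2.2],[0,0,2.5],[0,0,2.5]], jaw=[70,70,70,70,70,70,70,70])

```text
time_s: 5.45
eef_pos: [0.5105, 0.2544, 0.0713]
eef_rot: [-0.0, -0.031, 1.0, -0.0]
wrist_force: [0.2, -0.1, 0.5]
opening: 0.698
grasp_force: 0.0
```

Call:
send_rows(dr=[[0,0,0],[0,0,0],[0,0,0],[0,0,0],[0,0,0],[0,0,0],[0,0,0],[0,0,0]], xyz=[[0,0,0],[0,0,0],[0,0,0],[0,0,0],[0,0,0],[0,0,0],[0,0,0],[0,0,0]], jaw=[60,50,45,43,43,43,43,43])

```text
time_s: 6.45
eef_pos: [0.511, 0.2544, 0.0718]
eef_rot: [0.0, -0.031, 1.0, 0.0]
wrist_force: [-0.8, -1.4, 3.6]
opening: 0.431
grasp_force: 7.3
```

```bash
python3 - <<'E'
from h import *
s=snap('scene','s5.png');t=snap('top','t5.png')
a=cv2.resize(s[150:230,145:225],(480,480),interpolation=cv2.INTER_CUBIC)
b=cv2.resize(t[185:245,145:215],(320,274),interpolation=cv2.INTER_CUBIC)
c=np.zeros((480,800,3),np.uint8);c[:,:480]=a;c[:274,480:]=b
cv2.imwrite('pics/c7.png',c[:,:,::-1])
E
```

```text
(no output)
```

View pics/c7.png

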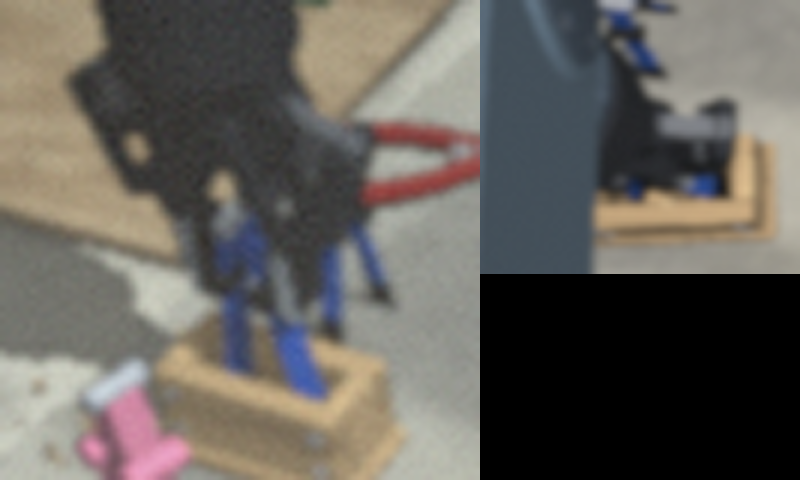

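Both fingers now press on the rolls (tips at about (205,292) and (300,318) in the crop), holding 36.6 mm at 7 N. Drawing the tongs straight up.

Call:
send_rows(dr=[[0,0,0],[0,0,0],[0,0,0],[0,0,0],[0,0,0],[0,0,0],[0,0,0],[0,0,0]], xyz=[[0,0,-0.4],[0,0,-1],[0,0,-1.8],[0,0,-2.8],[0,0,-4],[0,0,-5.2],[0,0,-6.4],[0,0,-7]], jaw=[43,43,43,43,43,43,43,43])

```text
time_s: 7.55
eef_pos: [0.5112, 0.2546, 0.1428]
eef_rot: [0.001, -0.031, 1.0, 0.0]
wrist_force: [-0.3, 0.4, -1.2]
opening: 0.429
grasp_force: 4.8
```

```bash
python3 - <<'E'
from h import *
o=ctrl.get_obs();print(o['opening'],o['grasp_force'],o['wrist_force'])
s=snap('scene','s6.png')
h=cv2.cvtColor(s,cv2.COLOR_RGB2HSV);m=cv2.inRange(h,(108,110,60),(130,255,255));m[:,:160]=0;m[:,225:]=0;m[:140]=0;m[230:]=0
n,l,st,ce=cv2.connectedComponentsWithStats(m);print(st[1:],ce[1:])
go([.5445,.0135,.145],-87)
E
```

```text
0.4287690295841858 4.836944192647934 [-0.33803895  0.37759558 -1.20208216]
[[177 164   7   8  26]
 [179 177   1   2   2]
 [179 181   1   1   1]
 [188 182   6  16  51]
 [199 182   4   5  15]
 [180 186   1   1   1]
 [179 188   2   5   9]
 [199 193   2   9  13]] [[180.69230769 167.57692308]
 [179.         177.5       ]
 [179.         181.        ]
 [190.47058824 189.62745098]
 [200.06666667 183.8       ]
 [180.         186.        ]
 [179.55555556 189.77777778]
 [199.69230769 197.30769231]]
xyz cm [ -1.83 -24.27  -0.18] dr [1.8000e-02 1.2000e-02 1.5083e+01] t 7.6 q [ 0.25  0.24  1.68  0.    1.21 -1.38]
```

Call:
send_rows(dr=[[0,0,0.5],[0,0,1.5],[0,0,3],[0,0,4.5],[0,0,6],[0,0,7.5],[0,0,9],[0,0,10.5]], xyz=[[0,-1,-0.5],[-0.2,-3,-1],[-0.4,-6,-1.5],[-0.7,-9.5,-2],[-1,-13,-2],[-1.2,-17,-2],[-1.5,-20.5,-2],[-1.8,-23,-2]], jaw=[43,43,43,43,43,43,43,43])

```text
time_s: 8.6
eef_pos: [0.5423, 0.0238, 0.1613]
eef_rot: [-0.0, 0.5, 0.866, -0.0]
wrist_force: [-0.4, 0.4, -1.2]
opening: 0.434
grasp_force: 4.9
```

```bash
python3 - <<'E'
from h import *
go([.5445,.0135,.15],-87.5)
E
```

```text
xyz cm [-1.   -0.33  1.13] dr [-0.008 -0.     4.584] t 8.6 q [-0.17  0.16  1.74 -0.    1.24 -0.7 ]
```

Call:
send_rows(dr=[[0,0,1],[0,0,2.5],[0,0,4],[0,0,4.58],[0,0,4.58],[0,0,4.58],[0,0,4.58],[0,0,4.58]], xyz=[[-0.3,0,0],[-0.6,-0.2,0.2],[-1,-0.3,0.5],[-1,-0.3,0.8],[-1,-0.3,1.1],[-1,-0.3,1.1],[-1,-0.3,1.1],[-1,-0.3,1.1]], jaw=[43,43,43,43,43,43,43,43])

```text
time_s: 9.6
eef_pos: [0.5452, 0.0158, 0.1507]
eef_rot: [0.0, 0.688, 0.726, 0.0]
wrist_force: [0.6, 0.2, -0.4]
opening: 0.431
grasp_force: 4.9
```

```bash
python3 - <<'E'
from h import *
go([.5445,.0135,.15],-87.5)
o=ctrl.get_obs();print(o['eef_pos'],o['opening'],o['grasp_force'])
s=snap('scene','s7.png');t=snap('top','t7.png')
a=cv2.resize(s[165:275,220:320],(500,550),interpolation=cv2.INTER_CUBIC)
b=cv2.resize(t[180:250,245:320],(300,280),interpolation=cv2.INTER_CUBIC)
c=np.zeros((550,800,3),np.uint8);c[:,:500]=a;c[:280,500:]=b
cv2.imwrite('pics/c8.png',c[:,:,::-1])
for n,im in(('scene',s),('top',t)):
    h=cv2.cvtColor(im,cv2.COLOR_RGB2HSV)
    for nm,m in(('blue',cv2.inRange(h,(108,110,50),(130,255,255))),('red',cv2.inRange(h,(170,110,60),(180,255,255))|cv2.inRange(h,(0,110,60),(6,255,255)))):
        m[:, :220]=0;m[:,330:]=0;m[:160]=0;m[275:]=0
        _,l,st,ce=cv2.connectedComponentsWithStats(m);print(n,nm,[(*x[:5],) for x in st[1:] if x[4]>4])
E
```

```text
xyz cm [-0.22 -0.08  0.07] dr [0.001 0.001 0.089] t 9.6 q [-0.19  0.18  1.74 -0.    1.22 -0.24]
[0.54522547 0.01578885 0.15070794] 0.4313143579089802 4.8602695763111115
scene blue [(np.int32(277), np.int32(184), np.int32(5), np.int32(9), np.int32(28)), (np.int32(271), np.int32(199), np.int32(11), np.int32(22), np.int32(135))]
scene red [(np.int32(220), np.int32(176), np.int32(7), np.int32(4), np.int32(16)), (np.int32(276), np.int32(244), np.int32(9), np.int32(4), np.int32(24))]
top blue []
top red [(np.int32(293), np.int32(215), np.int32(7), np.int32(5), np.int32(25))]
```

View pics/c8.png

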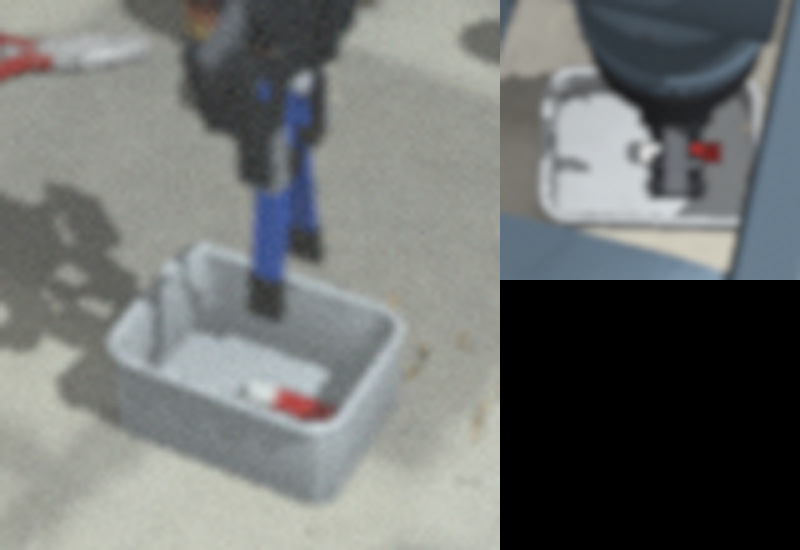

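The open tongs hang over the box with pad bottoms at scene px (273,228) and (281,217); the battery lies on the floor with ends at scene (268,242)–(287,247) and top (277,218)–(300,218).

```bash
python3 - <<'E'
from h import *
np.set_printoptions(precision=4,suppress=True)
Rz=R.from_euler('z',-87,degrees=True)
for z in(.08,.09,.10):
  print(z,[proj('scene',Rz.apply([0,y,0])+[.5452,.0158,z]) for y in(-.0265,.0265)],[onz('scene',u,v,z) for u,v in((273,228),(281,217))])
print('bat top',onz('top',277,218,.01),onz('top',300,218,.01),'scene',onz('scene',268,242,.01),onz('scene',287,247.4,.01))
print('proj bat',proj('scene',[.5445,.0135,.010]),proj('top',[.5445,.0135,.010]))
E
```

```text
0.08 [array([272.4826, 231.454 ]), array([282.3435, 217.4115])] [array([0.5292, 0.019 , 0.08  ]), array([0.5714, 0.0207, 0.08  ])]
0.09 [array([272.405 , 228.3816]), array([282.3366, 214.3566])] [array([0.5205, 0.0138, 0.09  ]), array([0.562 , 0.0155, 0.09  ])]
0.1 [array([272.3263, 225.2651]), array([282.3295, 211.2594])] [array([0.5117, 0.0086, 0.1   ]), array([0.5526, 0.0103, 0.1   ])]
bat top [0.5436 0.0431 0.01  ] [ 0.5463 -0.0128  0.01  ] scene [0.5413 0.0416 0.01  ] [ 0.5479 -0.0087  0.01  ]
proj bat [278.4503 245.1216] [289.1718 218.2081]
```

Call:
send_rows(dr=[[0,0,0],[0,0,0],[0,0,0],[0,0,0],[0,0,0],[0,0,0],[0,0,0],[0,0,0]], xyz=[[0,0.1,1],[0,0.1,2.5],[0,0.1,4],[0,0.1,5.5],[0,0.1,6.8],[0,0.1,7.6],[0,0.1,8],[0,0.1,8]], jaw=[43,43,43,43,43,43,43,43])

```text
time_s: 10.7
eef_pos: [0.5463, 0.0158, 0.0706]
eef_rot: [0.0, 0.688, 0.725, 0.0]
wrist_force: [-0.3, -0.2, -0.8]
opening: 0.432
grasp_force: 4.8
```

```bash
python3 - <<'E'
from h import *
o=ctrl.get_obs();print(o['eef_pos'],o['opening'],o['grasp_force'],o['wrist_force'])
s=snap('scene','s8.png')
a=cv2.resize(s[190:275,220:320],(706,600),interpolation=cv2.INTER_CUBIC)
cv2.imwrite('pics/c9.png',a[:,:,::-1])
h=cv2.cvtColor(s,cv2.COLOR_RGB2HSV)
m=cv2.inRange(h,(170,110,60),(180,255,255))|cv2.inRange(h,(0,110,60),(6,255,255));m[:,:240]=0;m[:230]=0;m[260:]=0;m[:,310:]=0
print(cv2.boundingRect(m))
m=cv2.inRange(h,(108,110,50),(130,255,255));m[:,:250]=0;m[:,300:]=0;m[:190]=0;m[275:]=0
_,l,st,ce=cv2.connectedComponentsWithStats(m);print([x.tolist() for x in st[1:] if x[4]>4])
E
```

```text
[0.54625837 0.01583388 0.07057729] 0.4324345386742435 4.848415777087212 [-0.27070423 -0.20093299 -0.81455376]
(278, 244, 6, 4)
[[278, 211, 4, 5, 15], [272, 226, 11, 19, 95]]
```

Call:
send_rows(dr=[[0,0,0],[0,0,0],[0,0,0],[0,0,0],[0,0,0],[0,0,0],[0,0,0],[0,0,0]], xyz=[[0,0,0.1],[0,0,0.2],[0,0,0.3],[0,0,0.3],[0,0,0.3],[0,0,0.3],[0,0,0.3],[0,0,0.3]], jaw=[43,43,43,41,39,37,35,34])

```text
time_s: 11.75
eef_pos: [0.5462, 0.0158, 0.0677]
eef_rot: [0.0, 0.688, 0.725, 0.0]
wrist_force: [0.3, -0.3, -0.2]
opening: 0.349
grasp_force: 27.6
```

Call:
send_rows(dr=[[0,0,0],[0,0,0],[0,0,0],[0,0,0],[0,0,0],[0,0,0],[0,0,0],[0,0,0]], xyz=[[0,0,0],[0,0,0],[0,0,0],[0,0,0],[0,0,0],[0,0,0],[0,0,0],[0,0,0]], jaw=[33,32,31,30,30,30,30,30])

```text
time_s: 12.75
eef_pos: [0.5463, 0.0158, 0.0678]
eef_rot: [0.0, 0.688, 0.725, 0.0]
wrist_force: [-1.2, -0.2, 5.2]
opening: 0.327
grasp_force: 59.2
```

Force was 28 N already at 29.7 mm, so the jaws are on the battery. Lifting.

Call:
send_rows(dr=[[0,0,0],[0,0,0],[0,0,0],[0,0,0],[0,0,0],[0,0,0],[0,0,0],[0,0,0]], xyz=[[0,0,-0.4],[0,0,-1],[0,0,-2],[0,0,-3.5],[0,0,-5],[0,0,-6.5],[0,0,-8],[0,0,-9]], jaw=[30,30,30,30,30,30,30,30])

```text
time_s: 13.75
eef_pos: [0.5466, 0.0158, 0.159]
eef_rot: [0.001, 0.688, 0.725, 0.0]
wrist_force: [-0.2, 0.4, -1.6]
opening: 0.328
grasp_force: 59.3
```

```bash
python3 - <<'E'
from h import *
o=ctrl.get_obs();print(o['eef_pos'],o['opening'],o['grasp_force'],o['wrist_force'])
s=snap('scene','s9.png')
a=cv2.resize(s[165:275,220:320],(545,600),interpolation=cv2.INTER_CUBIC)
cv2.imwrite('pics/c10.png',a[:,:,::-1])
E
```

```text
[0.54659997 0.01577282 0.15899992] 0.3277447132805363 59.25950288772583 [-0.17056927  0.36403785 -1.57086708]
```

View pics/c10.png

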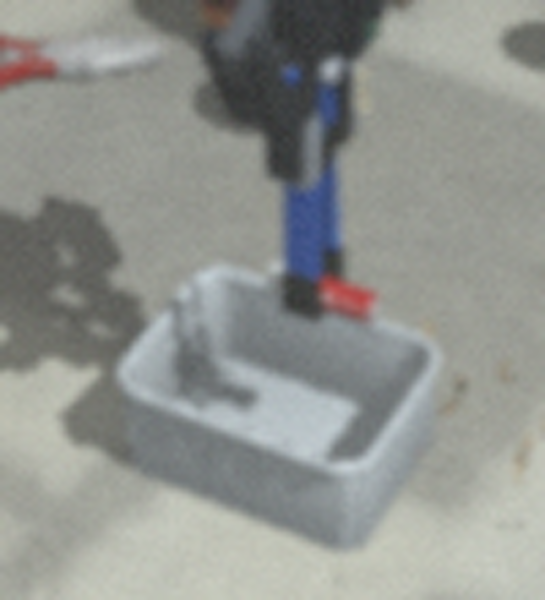

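The battery is held in the tongs above the box (scene crop, red end at (350,298)); the box is empty and unmoved. On to the small slate.

```bash
python3 - <<'E'
from h import *
go([.524,-.2785,.20],-87)
E
```

```text
xyz cm [-29.26  -3.86  -3.99] dr [0.026 0.007 0.004] t 13.8 q [-0.19  0.17  1.73 -0.    1.23 -0.24]
```

Call:
send_rows(dr=[[0,0,0],[0,0,0],[0,0,0],[0,0,0],[0,0,0],[0,0,0],[0,0,0],[0,0,0]], xyz=[[0,0,-0.7],[-0.5,-0.1,-2],[-2,-0.3,-3],[-4,-0.5,-4],[-6.5,-0.8,-4],[-9,-1.2,-4],[-12,-1.6,-4],[-15,-2,-4]], jaw=[30,30,30,30,30,30,30,30])

```text
time_s: 14.8
eef_pos: [0.5337, -0.1374, 0.1981]
eef_rot: [0.0, 0.689, 0.725, -0.0]
wrist_force: [-0.2, -1.2, -1.3]
opening: 0.332
grasp_force: 59.3
```

Call:
send_rows(dr=[[0,0,0],[0,0,0],[0,0,0],[0,0,0],[0,0,0],[0,0,0],[0,0,0],[0,0,0]], xyz=[[-3,-0.4,0],[-6,-0.8,0],[-9,-1.2,0],[-11.5,-1.5,0],[-13,-1.7,0],[-14,-1.85,0],[-14.3,-1.9,0],[-14.3,-1.9,0]], jaw=[30,30,30,30,30,30,30,30])

```text
time_s: 15.8
eef_pos: [0.5227, -0.2784, 0.1976]
eef_rot: [-0.0, 0.688, 0.726, 0.0]
wrist_force: [0.0, 0.5, -1.6]
opening: 0.331
grasp_force: 59.3
```

Call:
send_rows(dr=[[0,0,0],[0,0,0],[0,0,0],[0,0,0],[0,0,0],[0,0,0],[0,0,0],[0,0,0]], xyz=[[0,0,0],[0,0,0],[0,0,0],[0,0,0],[0,0,0],[0,0,0],[0,0,0],[0,0,0]], jaw=[30,30,30,30,30,30,30,30])

```text
time_s: 16.8
eef_pos: [0.5227, -0.2788, 0.1976]
eef_rot: [0.0, 0.688, 0.725, -0.0]
wrist_force: [0.0, 0.6, -1.5]
opening: 0.332
grasp_force: 59.3
```

```bash
python3 - <<'E'
from h import *
go([.524,-.2785,.20],-87)
o=ctrl.get_obs();print(o['eef_pos'],o['opening'],o['grasp_force'],o['wrist_force'])
s=snap('scene','s10.png');t=snap('top','t10.png')
for n,im in(('scene',s),('top',t)):
    h=cv2.cvtColor(im,cv2.COLOR_RGB2HSV)
    m=cv2.inRange(h,(170,110,60),(180,255,255))|cv2.inRange(h,(0,110,60),(6,255,255));m[:,:300]=0
    _,l,st,ce=cv2.connectedComponentsWithStats(m);print(n,[(x.tolist(),c) for x,c in zip(st[1:],ce[1:]) if x[4]>6])
    print(proj(n,[.524,-.2785-.015,.15]),proj(n,[.524,-.2785,.007]))
E
```

```text
xyz cm [ 0.03  0.14 -0.24] dr [-0.     0.     0.003] t 16.8 q [-0.69  0.23  1.58 -0.    1.33 -0.74]
[ 0.52265356 -0.27882291  0.19759425] 0.3323307907809316 59.2583441734314 [ 0.02223389  0.59362653 -1.53657059]
scene [([407, 259, 10, 7, 38], array([411.60526316, 261.68421053]))]
[411.77802465 258.12654778] [391.03984196 299.23994891]
top [([399, 29, 8, 15, 33], array([402.60606061,  35.36363636])), ([405, 57, 5, 5, 18], array([406.66666667,  58.66666667])), ([399, 64, 7, 8, 27], array([401.96296296,  67.22222222])), ([429, 220, 8, 6, 30], array([431.83333333, 222.43333333])), ([532, 380, 28, 40, 888], array([547.12274775, 399.38063063]))]
[437.62404209 223.40876596] [409.05609253 232.39128077]
```

```bash
python3 -c "
from h import *
print(ctrl.hand_in())"
```

```text
the job is handed in; nothing more can be done
None
```

I took the blue tongs from the stand and lifted the battery out of the box with them. It is now held in the squeezed tongs about 12 cm above the small slate, and the job is handed in; no verdict came back.

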